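Lock the filter hatch and bring the air table up to pressure

TASK

The filter in the anti-vibration table's air console has just been changed. Fold the filter hatch down shut, push its wing stud in and turn it a quarter turn clockwise to its stop so that it stays locked; only then turn the regulator's black ball knob clockwise until the gauge's black needle lies under the green set hand, never letting it run into the red arc. Leave the other things on the bench where they are.

Things in the scene. Friction and masses are not known exactly. Their poses are not given: they have to be found in the camera images.
- console: Fixed cream air console, 220 (x) by 360 (y) by 90 mm high. Origin: centre of its underside, on the bench; x to its rear, y to its left; its front (-x) faces roughly to the robot. Flat top plate at z 90 mm with the hatch on the left half, the ball knob right front and the gauge right rear (100 mm wide, face up, 10 mm high; its hands turn about x 50, y -120 mm).
- hatch (a joint): Opening angle of the dark grey hatch, rad: 0 shut, flat on the top plate at its stop; 0.45 to 0.9 at the start. A plate 140 mm long (hinge to free edge), 130 mm wide, 4 mm thick, hinged along its far (+x) edge, free edge towards the robot. The stiff hinge stays where it is left; about 0.1 N m folds it down. The stud is on its centre line, 105 mm from the hinge.
- hatch_hinge (a point): Middle of the hatch's hinge edge, at x 65, y 85 mm of the console, level with its upper face (94 mm above the bench when shut). Moves with the hatch: x from the free edge towards the hinge, y along the hinge, z out of the upper face.
- hatch_edge (a point): Middle of the hatch's free edge, on its upper face, 140 mm from hatch_hinge; axes as hatch_hinge.
- stud_push (a joint): How far the wing stud is pushed into the hatch, m: 0 sprung out, 0.009 fully in. A spring pushes it out with 4 N at 0, 8.5 N fully in. It turns only when pushed in by more than about 6 mm; once turned and let go it comes back to about 5.5 mm, held there by its cross pin under the keeper.
- stud_turn (a joint): Turn of the wing stud, rad: 0 unlocked (wing across the free edge, along the hatch's x), 1.57 locked (wing along the free edge, along the hatch's y), at its stop. It grows clockwise as seen from above. It turns easily (0.03 N m) and stays where it is left.
- stud_grip (a point): Centre of the stud's bright steel wing, a bar 34 mm long, 10 mm thick and 16 mm high, gripped across its thickness. x along the wing, y across it, z out of the hatch. Sprung out, its centre is 20 mm above the hatch's upper face (12 mm free below the wing, but for a round stem 18 mm wide); fully in, 11 mm.
- regulator (a joint): Turn of the ball knob, rad: 0 at the start (shut, at its stop), grows clockwise as seen from above, to 4.6. Friction about 0.14 N m; it stays where it is left.
- ball (a point): Centre of the regulator's ball knob, a smooth black ball of 40 mm diameter with a white dot, on an upright 12 mm stem. It is at x -45, y -85, z 135 mm of the console, and turns about the vertical in place. A collar below it, 54 mm wide, reaches up to 33 mm under the centre. Its polished face (friction 0.25) slips unless gripped firmly, 20 N or more, at the height of its centre.
- needle (a joint): Angle of the gauge's black needle, rad clockwise from its zero at the front left of the dial. It follows the knob one to one (needle angle = knob angle). The red arc on the dial begins at 3.5.
- set_hand (a joint): Angle of the gauge's green set hand, on the same scale as the needle, 1.7 to 2.7; it does not move. It lies just above the needle.
- needle_tip (a point): Point on the black needle 38 mm from its axis.
- set_hand_tip (a point): Point on the green set hand 38 mm from the same axis.
- ring_tin: Loose round aluminium tin, 46 mm wide, 16 mm high, on the console's top plate between gauge and hatch. Origin: centre of its underside.
- old_filter: Loose used filter element, 70 mm wide, 50 mm high, brown with blue ends, standing right of the console. Origin: centre of its underside.
- spanner: Loose spanner, 180 mm long, lying before the console. Origin at its middle.
- screwdriver: Loose yellow screwdriver, 200 mm long, lying on the right of the bench. Origin at its middle.
- slide_box: Loose blue slide box, 100 by 175 by 34 mm, on the left of the bench. Origin: centre of its underside.
- wash_bottle: Loose white bottle, 66 mm wide, 160 mm high, left of the console.
- jar_a: Loose amber jar, 52 mm wide, 60 mm high, right of the console.
- jar_b: Loose clear jar with orange cap, 52 mm wide, 60 mm high, right of the console.

How it is judged:
On the way, in this order (a step that is already met when the one before it is completed fails the run):
1. the hatch lies shut (value of joint hatch below 0.04 rad), for 0.1 s.
2. the wing stud is pushed in and turned a quarter turn, so the hatch is locked (value of joint hatch below 0.03 rad and value of joint stud_turn above 1.35 rad and value of joint stud_push above 0.004 m), for 0.2 s.
3. the gauge needle has been brought under the green set hand with the ball knob (horizontal distance between needle_tip and set_hand_tip below 0.006 m), for 0.3 s.
At the end, for the whole second after the job is handed in: The hatch is shut (under 0.03 rad), its stud turned more than 1.35 rad and held in by more than 4 mm, and the needle at rest under the green set hand: the points 38 mm out on the two hands are less than 6 mm apart (all of step 2 and horizontal distance between needle_tip and set_hand_tip below 0.006 m and velocity of joint regulator between -0.05 and 0.05 rad/s); the robot touches nothing.
It fails at once if the gauge needle runs into the red arc (value of joint needle above 3.5 rad).
It fails at once if another thing on the bench is shifted by more than 30 mm (distance of any of ring_tin, old_filter, spanner, screwdriver, slide_box, wash_bottle, jar_a, jar_b from where it was at the start of the episode above 0.03 m).
It also fails if it takes over 72 s, if anything falls off the work surface, if the arm or the gripper's body presses on something with over 40 N, if the wrist force passes 120 N, or if a joint passes its speed limit or range.

ROBOT

A 6-joint arm with a two-finger parallel gripper is mounted at the origin on the work surface. World frame = base frame: x ahead of the robot, y to its left, z up, the work surface at z = 0. Lengths are in m, angles in rad, forces in N, time in s.
With the tool pointing down it reaches from about 0.375 to 0.975 m from the base axis. Payload 3.8 kg.
Tool frame: the origin (TCP) lies at the very end of the fingers, on their centre line; the grasp point (between the pads) lies 19 mm behind it; z points along the fingers, x is the direction in which the jaws open and shut, and the axes are right-handed (so a half turn about z gives the same grasp; the last joint's range is limited). The gripper opens to 85 mm and grips with 20 to 120 N. Pads are 22 mm wide; open, the fingers measure 114 mm over their backs; the gripper's body (76 mm by 85 mm) begins 54 mm behind the grasp point. The pads swing forward as they close: fully open they stand 13 mm farther back than shut.
Start: joints at [-0.037, 0.264, 1.604, -0, 1.274, -0.037], TCP at [0.675, -0, 0.231] pointing down, gripper open.
Joint ranges: [-2.63, 2.63], [-0.94, 2.18], [0.31, 2.57], [-1.31, 4.45], [0, 2.66], [-2.55, 2.55]. Speed limits (rad/s): [2.57, 2.57, 3.14, 3.14, 3.14, 3.14].

INTERFACE

Orientations are given as [roll, pitch, yaw] about the fixed x, y, z axes, in that order (R = Rz(yaw) Ry(pitch) Rx(roll)).
In Python, from workcell import ctrl gives the robot as it stands. The module is installed in compiled form; this text tells all that it offers.
- The arm moves only by the tool arm_command, never from a script. Its argument "commands" is a list of rows, each a list of 6 numbers: the shift along the tool's x, y, z scaled (see below), then the turn, a rotation vector about the tool's x, y, z scaled (see below). A call has 1 to 12 rows; each row shifts and turns the commanded pose from where the row before left it, along the tool's axes as they then stand; what a row does not reach is not made up. The controller multiplies each number of a shift by 0.25 m and each number of a turn by 180 degrees. A row lasts 1/10 s, in which the tool goes at most 50 mm and 8.59 degrees, less where a joint would pass 70% of its speed; a pose out of reach is approached as far as the arm can. A call with a number of a shift or a turn outside -1 to 1 is refused whole. A call with a gripper value outside its range is refused whole. "fingers" is the closure, from 0 (fully open) to 1 (shut), set as the call begins (left out, the last holds). The fingers move at their own pace and stop on an object; "newtons" is the grip in N (left out, the last holds). Time passes only in rows, so rows that do not move let the fingers close. It gives the time, the measured TCP pose, the force and the opening at its end, in the units of the state.
- ctrl.read_state(): the state, without advancing time (a new reading comes with each control period).
- ctrl.read_camera(name): name is "scene" or "side" or "wrist"; returns the picture (400x640x3 uint8, red, green, blue); there is no depth.
- ctrl.calibration(name): a dict with "fx", "fy", "cx", "cy" (pixels), "xyz" and "attitude" of the camera in the world. Camera axes: x right, y up, looking along -z (the intrinsics and any distortion apply to the point x, -y, -z); pixel columns grow to the right and rows downward; lengths in m; the calibration is good to about 2 mm. A picture is of the moment at which its call begins: read the wrist's pose just before it. calibration takes no time and is no camera call; for the wrist camera it gives the pose at the moment of the call.
- ctrl.finish_job(): hands the job in, once; it reports no verdict.
The state is a dict: "t": time; "joint_positions": joint angles; "qvel": joint speeds; "joint_torque": joint torques, N m; "eef_pos": TCP position; "ee_rot": TCP orientation; "wrist_force": force on the tool from outside, world axes, zero at the start; "moment": the same for the moment, N m; "grip_width": finger opening in m.
Only numpy, scipy, OpenCV 4.12 (cv2) and the standard library are available. Lean on these libraries where they do the work, as an engineer would, in place of code of your own. Each camera call takes 0.05 s, during which the arm holds its last target. There are 200 camera calls.

## Working session

There is one attempt and no reset: what is moved stays moved. The work goes in short steps, Python scripts to look and compute and a tool call to move; the robot and the scene stay as the last step left them, time stands still between calls to the robot, and variables do not carry over. Pictures are saved under pics/ and viewed, about 8 in all and at most 12, crops included, and the job is handed in when it is done.

Besides the shell and the picture viewer there is one more tool, called after "Request:" as name([rows], argument=value, ...), one row to a line, values as JSON. arm_command: Moves the arm, as the interface text tells. Shifts and turns lie within -1 to 1; 1 stands for 0.25 m of shift or 180 degrees of turn. Its arguments: {"type":"object","properties":{"commands":{"type":"array","items":{"type":"array","items":{"type":"number","minimum":-1,"maximum":1}}},"fingers":{"type":"number"},"newtons":{"type":"number"}},"required":["commands"]}

```bash
mkdir -p pics; cat > h.py <<'E'
import numpy as np, cv2
from workcell import ctrl
from scipy.spatial.transform import Rotation as R
def snap(n,f):
    c=ctrl.calibration(n); im=ctrl.read_camera(n); cv2.imwrite('pics/'+f,im[:,:,::-1]); return c,im
E
python3 - <<'E'
from h import *
for n in ['scene','side','wrist']:
    c,im=snap(n,n+'0.png'); print(n,c)
print(ctrl.read_state())
E
```

```text
scene {'fx': 366.59850089802643, 'fy': 366.59850089802643, 'cx': 317.3147445510789, 'cy': 205.2403642172266, 'xyz': array([ 1.47576147, -0.02783711,  1.07251309]), 'attitude': array([ 0.74958224, -0.01745394,  1.58849084])}
side {'fx': 453.8694327264291, 'fy': 453.8694327264291, 'cx': 323.25127985939, 'cy': 201.03085913875992, 'xyz': array([-0.18463664, -0.74065437,  1.38825965]), 'attitude': array([ 0.67142276, -0.00941058, -0.77062405])}
wrist {'fx': 323.7453454073569, 'fy': 323.7453454073569, 'cx': 316.3857683435748, 'cy': 202.3635924852638, 'xyz': array([0.67570735, 0.07530797, 0.37340627]), 'attitude': array([-0.29583051,  0.00050496,  0.00053429])}
{'t': 0.15, 'joint_positions': array([-3.69139349e-02,  2.64591647e-01,  1.60505456e+00, -1.36814083e-05,
        1.27366449e+00, -3.68988287e-02]), 'qvel': array([-3.08305966e-04, -2.59326402e-03, -4.75365664e-03,  8.82076461e-05,
        1.55360372e-03, -1.22030586e-03]), 'joint_torque': array([-4.44535381e-04, -5.15905774e+01, -3.67958951e+01, -2.06692371e-04,
        8.09489022e-03,  2.50629785e-05]), 'eef_pos': array([6.74449439e-01, 4.52560386e-06, 2.30243331e-01]), 'ee_rot': array([-3.14154234e+00,  1.71735492e-03, -1.10462214e-05]), 'wrist_force': array([-0.83960812, -0.54583209,  0.97953458]), 'moment': array([0.00480535, 0.02113006, 0.00367422]), 'grip_width': 0.08569344378726351}
```

View pics/scene0.png

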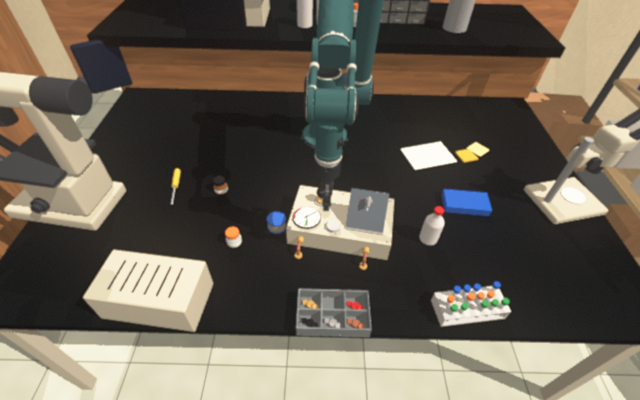

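View pics/side0.png

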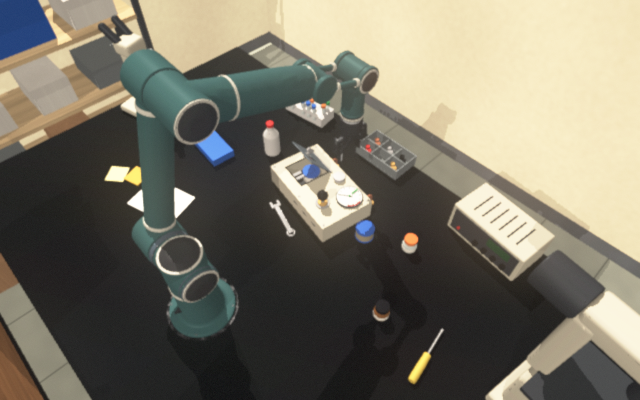

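The scene view shows the console at about (342,220), with the gauge at (307,217), the hatch at (368,210) and the arm over its front. In the side view the console is at (320,190), ball at (322,199), gauge (349,197) and hatch (308,155). I'll zoom in for precise corners.

```bash
python3 - <<'E'
import cv2,numpy as np
a=cv2.imread('pics/scene0.png')[170:270,270:410]; b=cv2.imread('pics/side0.png')[125:245,255:395]
w=cv2.imread('pics/wrist0.png')
a=cv2.resize(a,None,fx=2.8,fy=2.8,interpolation=2);b=cv2.resize(b,None,fx=2.8,fy=2.8,interpolation=2)
o=np.zeros((336,784+8,3),np.uint8);o[:a.shape[0],:392]=a;o[:,400:]=b
cv2.imwrite('pics/c1.png',o)
E
```

```text
(no output)
```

View pics/c1.png

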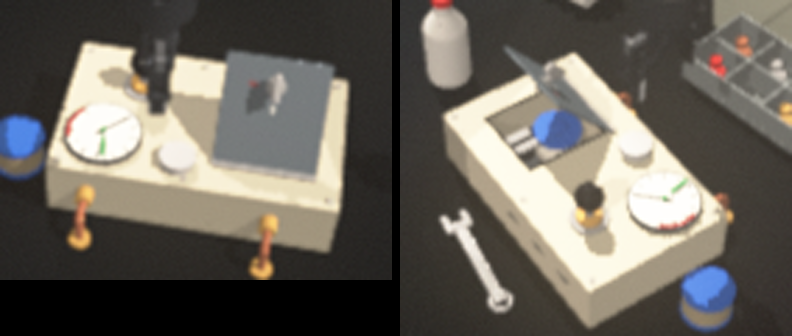

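View pics/wrist0.png

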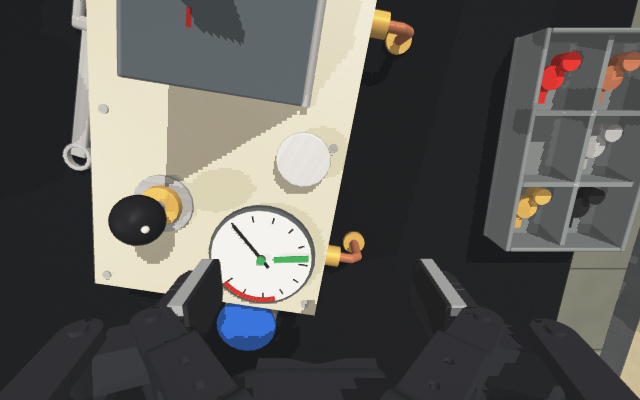

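```bash
cat >> h.py <<'E'
def cast(c,u,v,z):
    d=R.from_euler('xyz',c['attitude']).apply([(u-c['cx'])/c['fx'],-(v-c['cy'])/c['fy'],-1]); p=np.array(c['xyz']); return p+d*(z-p[2])/d[2]
def proj(c,P):
    q=R.from_euler('xyz',c['attitude']).inv().apply(np.array(P)-c['xyz']); return c['cx']-c['fx']*q[0]/q[2], c['cy']+c['fy']*q[1]/q[2]
def cents(im,lo,hi,minA=15):
    hsv=cv2.cvtColor(im,cv2.COLOR_RGB2HSV); n,l,s,ce=cv2.connectedComponentsWithStats(cv2.inRange(hsv,lo,hi)); return [(s[i].tolist(),ce[i].round(1).tolist()) for i in range(1,n) if s[i][4]>=minA]
E
python3 - <<'E'
from h import *
c=ctrl.calibration('wrist'); im=cv2.imread('pics/wrist0.png')[:,:,::-1].copy()
g=cents(im,(50,100,60),(75,255,255)); print('green',g)
ball=cast(c,137,220,.135); hub=cast(c,261,260,.101)
print('ball',ball,'hub',hub)
s=np.array([-45,-85,50,-120.]).reshape(2,2)/1e3
d=(hub-ball)[:2]; print('dist',np.linalg.norm(d),'exp',np.linalg.norm(s[1]-s[0]))
for n,u,v in [('FR',95,283),('RR',315,315)]: print(n,cast(c,u,v,.09))
a,b=cast(c,95,283,.09)[:2],cast(c,315,315,.09)[:2]
yaw=np.arctan2(*(b-a)[::-1]); print('width',np.linalg.norm(b-a),'yaw edge',yaw,'yaw bh',np.arctan2(*d[::-1])-np.arctan2(*(s[1]-s[0])[::-1]))
e1,e2=cast(c,95,283,.09)[:2],cast(c,87,0,.09)[:2]; print('yaw front',np.arctan2(*(e2-e1)[::-1])-np.pi/2)
for n,u,v in [('needle',233,224),('set',307,259)]:
    p=cast(c,u,v,.101)[:2]-hub[:2]; print(n,np.degrees(np.arctan2(p[1],p[0])),np.linalg.norm(p))
# rear-wall corners seen in scene and side (crop coords/2.8)
cs=ctrl.calibration('scene');cd=ctrl.calibration('side')
for n,u,v in [('FR',270+84/2.8,170+46/2.8),('RR',270+50/2.8,170+165/2.8),('RL',270+338/2.8,170+205/2.8),('FL',270+348/2.8,170+80/2.8),('hub',270+103/2.8,170+131/2.8),('hingeL',270+318/2.8,170+176/2.8),('hingeR',270+214/2.8,170+162/2.8)]: print('scene',n,cast(cs,u,v,.09))
for n,u,v in [('FR',255+190/2.8,125+290/2.8),('FL',255+45/2.8,125+115/2.8),('RL',255+172/2.8,125+55/2.8),('RR',255+322/2.8,125+215/2.8),('hub',255+268/2.8,125+199/2.8)]: print('side',n,cast(cd,u,v,.09))
E
```

```text
green [([256, 256, 9, 9, 61], [260.2, 260.2]), ([274, 256, 34, 7, 193], [290.7, 258.9])]
ball [ 0.5352097  -0.01193546  0.135     ] hub [ 0.62422653 -0.06387678  0.101     ]
dist 0.10306258660024076 exp 0.10124228365658293
FR [ 0.4563787  -0.09479901  0.09      ]
RR [ 0.6743877  -0.13173296  0.09      ]
width 0.22111544534418376 yaw edge -0.16782134351543687 yaw bh -0.1752083670938
yaw front -0.17213360990760584
needle 123.2081615561422 0.042716295985781624
set 1.4122453233275873 0.042833091024677576
scene FR [ 0.46447764 -0.09510896  0.09      ]
scene RR [ 0.67593742 -0.12643941  0.09      ]
scene RL [0.72656942 0.22235846 0.09      ]
scene FL [0.51703365 0.26062969 0.09      ]
scene hub [ 0.61826245 -0.06330444  0.09      ]
scene hingeL [0.68280851 0.2030042  0.09      ]
scene hingeR [0.66467443 0.07599981 0.09      ]
side FR [ 0.45633081 -0.09602933  0.09      ]
side FL [0.51705148 0.25565298 0.09      ]
side RL [0.72607724 0.21953431 0.09      ]
side RR [ 0.66370693 -0.12959544  0.09      ]
side hub [ 0.63220959 -0.06226721  0.09      ]
```

Request:
arm_command([
  [-0.052,-0.146,0,0,0,0],
  [-0.052,-0.146,0,0,0,0],
  [-0.052,-0.146,0,0,0,0],
  [-0.052,-0.146,0,0,0,0],
  [-0.052,-0.146,0,0,0,0],
  [0,0,0,0,0,0],
  [0,0,0,0,0,0],
], fingers=1, newtons=40)

```text
t: 0.85
eef_pos: [0.6095, 0.1833, 0.231]
ee_rot: [3.141, 0.0, 0.002]
wrist_force: [0.3, 0.1, -0.4]
grip_width: -0.0001
```

Request:
arm_command([
  [0,0,0,0,0,-0.0446],
  [0,0,0,0,0,-0.0446],
  [0,0,0,0,0,-0.0446],
  [0,0,0,0,0,-0.0446],
  [0,0,0,0,0,-0.0446],
  [0,0,0,0,0,-0.0446],
  [0,0,0,0,0,-0.0446],
  [0,0,0,0,0,-0.0446],
  [0,0,0,0,0,-0.0446],
  [0,0,0,0,0,-0.0446],
  [0,0,0,0,0,0],
  [0,0,0,0,0,0],
])

```text
t: 2.05
eef_pos: [0.6103, 0.1814, 0.2311]
ee_rot: [-3.141, 0.0, 1.396]
wrist_force: [0.5, 0.3, 0.3]
grip_width: -0.0
```

Request:
arm_command([
  [0,0,0.06,0,0,0],
  [0,0,0.06,0,0,0],
  [0,0,0.06,0,0,0],
  [0,0,0.06,0,0,0],
  [0,0,0.06,0,0,0],
  [0,0,0.06,0,0,0],
  [0,0,0.06,0,0,0],
  [0,0,0.06,0,0,0],
  [0,0,0.04,0,0,0],
  [0,0,0,0,0,0],
  [0,0,0,0,0,0],
])

```text
t: 3.15
eef_pos: [0.6099, 0.1824, 0.1008]
ee_rot: [-3.141, 0.0, 1.401]
wrist_force: [-0.0, -0.4, 0.9]
grip_width: -0.0003
```

Request:
arm_command([
  [0,0,0.012,0,0,0],
  [0,0,0.012,0,0,0],
  [0,0,0.008,0,0,0],
  [0,0,0,0,0,0],
  [0,0,0,0,0,0],
])

```text
t: 3.65
eef_pos: [0.6106, 0.1826, 0.0941]
ee_rot: [3.14, -0.001, 1.401]
wrist_force: [-0.2, -0.0, 2.9]
grip_width: 0.0004
```

Request:
arm_command([
  [0,0,0.006,0,0,0],
  [0,0,0.004,0,0,0],
  [0,0,0,0,0,0],
  [0,0,0,0,0,0],
])

```text
t: 4.05
eef_pos: [0.6107, 0.1827, 0.0939]
ee_rot: [3.14, -0.001, 1.401]
wrist_force: [-4.7, -1.7, 15.0]
grip_width: 0.0001
```

Request:
arm_command([
  [0,0,-0.06,0,0,0],
  [0,0,-0.1,0,0,0],
  [0,0,-0.1,0,0,0],
  [0,0,-0.1,0,0,0],
  [0,0,-0.1,0,0,0],
  [0,0,0,0,0,0],
  [0,0,0,0,0,0],
  [0,0,0,0,0,0],
], fingers=0)

```text
t: 4.85
eef_pos: [0.609, 0.1822, 0.2041]
ee_rot: [-3.139, 0.001, 1.401]
wrist_force: [-0.2, -0.2, -0.3]
grip_width: 0.0854
```

```bash
python3 - <<'E'
from h import *
c,im=snap('wrist','w1.png'); print(c,ctrl.read_state()['eef_pos'])
print('pred stud',proj(c,[.569,.154,.122]))
E
```

```text
{'fx': 323.7453454073569, 'fy': 323.7453454073569, 'cx': 316.3857683435748, 'cy': 202.3635924852638, 'xyz': array([0.53719154, 0.19586296, 0.34762024]), 'attitude': array([-2.94868788e-01,  1.00763994e-03,  1.40167845e+00])} [0.60885439 0.18217044 0.20376602]
pred stud (np.float64(265.50995913281145), np.float64(161.2524810877195))
```

View pics/w1.png

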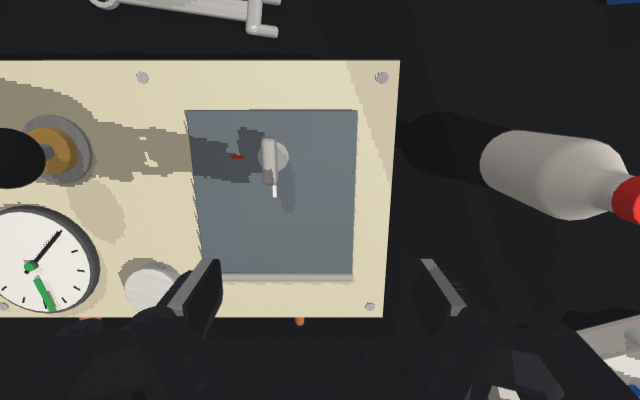

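```bash
python3 - <<'E'
from h import *
c=ctrl.calibration('wrist'); s=ctrl.read_state(); T=R.from_euler('xyz',s['ee_rot'])
p=cast(c,269,160.5,.122); print('wing',p, [cast(c,269,v,.122) for v in (139,183)])
a=cast(c,187,110,.094);b=cast(c,357,110,.094);h=cast(c,202,274,.094);k=cast(c,354,274,.094)
print('edge mid',(a+b)/2,np.linalg.norm(a-b),'hinge mid',(h+k)/2, np.linalg.norm((a+b-h-k)/2)); 
m=(a+b)/2; u=((h+k)/2-m)/np.linalg.norm((h+k)/2-m); print('stud from hatch',m+.035*u)
d=b-a; print('yaw hatch', np.arctan2(d[1],d[0])-np.pi/2, 'tool yaw',s['ee_rot'][2]-np.pi/2)
for q in (p,m+.035*u):
  q=q.copy();q[2]=.105; print('tool shift units',T.inv().apply(q-s['eef_pos'])/.25)
im=cv2.imread('pics/w1.png')[120:220,200:340]; 
E
```

```text
wing [0.56863145 0.15652613 0.122     ] [array([0.55410569, 0.1596458 , 0.122     ]), array([0.58444794, 0.15312925, 0.122     ])]
edge mid [0.53552426 0.16187812 0.094     ] 0.12796982887701 hinge mid [0.67175967 0.13837214 0.094     ] 0.13824839576280645
stud from hatch [0.57001464 0.15592717 0.094     ]
yaw hatch -0.16909813035332233 tool yaw -0.1697119917162273
tool shift units [-0.12776125 -0.14009624  0.39564377]
tool shift units [-0.12918819 -0.13423835  0.39562847]
```

Request:
arm_command([
  [-0.064,-0.068,0,0,0,0],
  [-0.064,-0.069,0,0,0,0],
  [0,0,0.06,0,0,0],
  [0,0,0.06,0,0,0],
  [0,0,0.06,0,0,0],
  [0,0,0.06,0,0,0],
  [0,0,0.06,0,0,0],
  [0,0,0.06,0,0,0],
  [0,0,0.036,0,0,0],
  [0,0,0,0,0,0],
  [0,0,0,0,0,0],
])

```text
t: 6.0
eef_pos: [0.571, 0.1568, 0.1068]
ee_rot: [3.142, -0.0, 1.401]
wrist_force: [0.6, -0.1, -0.4]
grip_width: 0.0853
```

Request:
arm_command([
  [0,0,0,0,0,0],
  [0,0,0,0,0,0],
  [0,0,0,0,0,0],
  [0,0,0,0,0,0],
  [0,0,0,0,0,0],
  [0,0,0,0,0,0],
  [0,0,0,0,0,0],
], fingers=1, newtons=50)

```text
t: 6.7
eef_pos: [0.5706, 0.1546, 0.1071]
ee_rot: [-3.141, 0.004, 1.402]
wrist_force: [-1.6, -7.6, 3.4]
grip_width: 0.0089
```

Request:
arm_command([
  [0,0,0.008,0,0,0],
  [0,0,0.008,0,0,0],
  [0,0,0.008,0,0,0],
  [0,0,0.008,0,0,0],
  [0,0,0.004,0,0,0],
  [0,0,0,0,0,0],
  [0,0,0,0,0,0],
])

```text
t: 7.4
eef_pos: [0.5706, 0.1546, 0.0989]
ee_rot: [-3.141, 0.004, 1.402]
wrist_force: [-3.9, -8.2, 8.1]
grip_width: 0.0086
```

Request:
arm_command([
  [0,0,0.002,0,0,0.045],
  [0,0,0,0,0,0.0455],
  [0,0,0,0,0,0.0455],
  [0,0,0,0,0,0.0455],
  [0,0,0,0,0,0.0455],
  [0,0,0,0,0,0.0455],
  [0,0,0,0,0,0.0455],
  [0,0,0,0,0,0.0455],
  [0,0,0,0,0,0.0455],
  [0,0,0,0,0,0.0455],
  [0,0,0,0,0,0.0455],
  [0,0,0,0,0,0],
])

```text
t: 8.6
eef_pos: [0.5685, 0.1528, 0.0982]
ee_rot: [3.134, 0.004, -0.172]
wrist_force: [-8.9, -12.5, 12.6]
grip_width: 0.0084
```

Request:
arm_command([
  [0,0,0,0,0,0],
  [0,0,0,0,0,0],
  [0,0,0,0,0,0],
])

```text
t: 8.9
eef_pos: [0.5685, 0.1529, 0.0982]
ee_rot: [3.134, 0.004, -0.169]
wrist_force: [-8.5, -13.1, 12.7]
grip_width: 0.0087
```

Request:
arm_command([
  [0,0,0,0,0,0],
  [0,0,0,0,0,0],
  [0,0,0,0,0,0],
  [0,0,0,0,0,0],
  [0,0,-0.06,0,0,0],
  [0,0,-0.1,0,0,0],
  [0,0,-0.12,0,0,0],
  [0,0,-0.12,0,0,0],
  [0,0,-0.12,0,0,0],
  [0,0,0,0,0,0],
  [0,0,0,0,0,0],
], fingers=0)

```text
t: 10.0
eef_pos: [0.5715, 0.1571, 0.229]
ee_rot: [-3.14, -0.003, -0.169]
wrist_force: [0.3, -0.1, -0.5]
grip_width: 0.0856
```

```bash
python3 - <<'E'
from h import *
print(ctrl.read_state()['eef_pos'],ctrl.read_state()['ee_rot'])
c,im=snap('wrist','w2.png'); print(c['xyz'],c['attitude'])
print('pred ball',proj(c,[.535,-.0125,.135]),'pred stud',proj(c,[.569,.155,.113]))
E
```

```text
[0.57148757 0.15708782 0.22899819] [-3.14041618e+00 -2.54977719e-03 -1.69401350e-01]
[0.58468895 0.23121011 0.37238526] [-0.29450719 -0.00409186 -0.16886478]
pred ball (np.float64(306.6560982700611), np.float64(385.16821045956874)) pred stud (np.float64(311.9392632765599), np.float64(201.3201413134925))
```

View pics/w2.png

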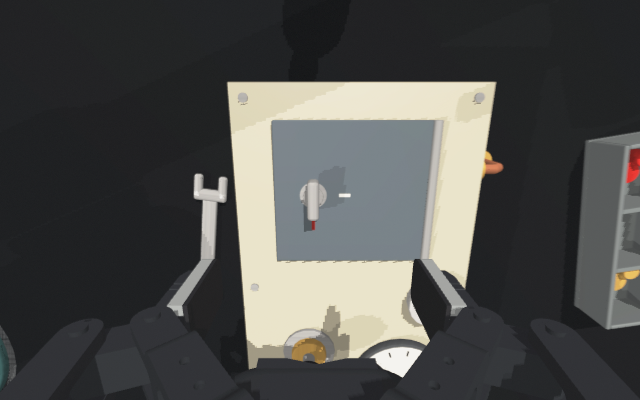

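The picture shows the wing at (312,200), now lying along the free edge over the red mark, so the hatch is locked. Next is the ball knob.

Request:
arm_command([
  [-0.006,0.139,0,0,0,0],
  [-0.006,0.139,0,0,0,0],
  [-0.006,0.139,0,0,0,0],
  [-0.006,0.138,0,0,0,0],
  [-0.006,0.138,0,0,0,0],
  [0,0,0,0,0,0],
])

```text
t: 10.65
eef_pos: [0.532, -0.0159, 0.2252]
ee_rot: [3.14, 0.004, -0.173]
wrist_force: [-0.0, 0.4, -0.0]
grip_width: 0.085
```

Request:
arm_command([
  [0,0,0,0,0,-0.0436],
  [0,0,0,0,0,-0.0436],
  [0,0,0,0,0,-0.0436],
  [0,0,0,0,0,-0.0436],
  [0,0,0,0,0,-0.0436],
  [0,0,0,0,0,-0.0436],
  [0,0,0,0,0,-0.0436],
  [0,0,0,0,0,-0.0436],
  [0,0,0,0,0,-0.0436],
  [0,0,0,0,0,0],
  [0,0,0,0,0,0],
])

```text
t: 11.75
eef_pos: [0.5336, -0.0122, 0.2261]
ee_rot: [-3.14, 0.001, 1.06]
wrist_force: [-0.3, -0.3, 0.1]
grip_width: 0.0852
```

```bash
python3 - <<'E'
from h import *
s=ctrl.read_state(); T=R.from_euler('xyz',s['ee_rot']); print(s['eef_pos'],s['ee_rot'],s['joint_positions'][[0,5]])
print('shift units',T.inv().apply(np.array([.5352,-.0125,.113])-s['eef_pos'])/.25)
c,im=snap('wrist','w3.png'); print('pred ball',proj(c,[.5352,-.0125,.135]))
E
```

```text
[ 0.53358178 -0.01220958  0.22608249] [-3.13952776e+00  7.27840638e-04  1.06033969e+00] [-0.06969402 -1.13011137]
shift units [0.00247814 0.00714928 0.45231446]
pred ball (np.float64(315.1099869376182), np.float64(207.1237219304378))
```

View pics/w3.png

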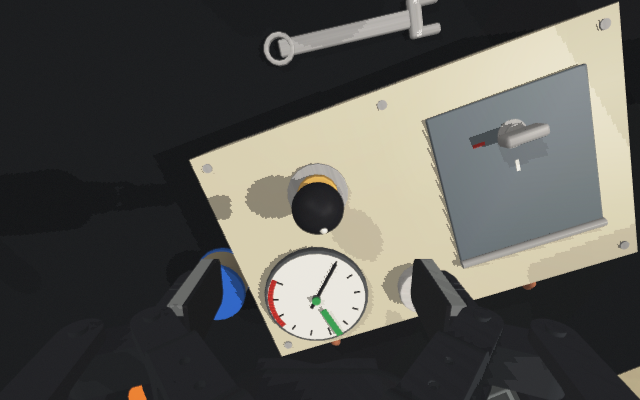

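Request:
arm_command([
  [0.007,0.01,0,0,0,0],
  [0,0,0.06,0,0,0],
  [0,0,0.06,0,0,0],
  [0,0,0.06,0,0,0],
  [0,0,0.06,0,0,0],
  [0,0,0.06,0,0,0],
  [0,0,0.06,0,0,0],
  [0,0,0.06,0,0,0],
  [0,0,0.034,0,0,0],
  [0,0,0,0,0,0],
  [0,0,0,0,0,0],
])

```text
t: 12.9
eef_pos: [0.5374, -0.0125, 0.1139]
ee_rot: [3.141, -0.0, 1.063]
wrist_force: [0.0, 0.6, -0.0]
grip_width: 0.0856
```

Request:
arm_command([
  [0,0,0,0,0,0],
  [0,0,0,0,0,0],
  [0,0,0,0,0,0],
  [0,0,0,0,0,0],
  [0,0,0,0,0,0],
  [0,0,0,0,0,0],
], fingers=1, newtons=60)

```text
t: 13.5
eef_pos: [0.5372, -0.0134, 0.1149]
ee_rot: [3.141, 0.001, 1.064]
wrist_force: [-3.3, -3.4, 5.6]
grip_width: 0.0374
```

```bash
python3 - <<'E'
from h import *
im=cv2.imread('pics/w3.png')[:,:,::-1].copy(); s=ctrl.read_state(); print(s['moment'],s['wrist_force'])
# angles in dial from w3 (image nearly parallel to plate, correct with ray cast)
c=ctrl.calibration('wrist'); P=np.array([.53358178,-.01220958,.22608249]) # camera pose then: rebuild from current rigid offset
T0=R.from_euler('xyz',[-3.13952776,.00072784,1.06033969]); T1=R.from_euler('xyz',s['ee_rot'])
off=T1.inv().apply(c['xyz']-s['eef_pos']); rel=T1.inv()*R.from_euler('xyz',c['attitude'])
c0=dict(c); c0['xyz']=P+T0.apply(off); c0['attitude']=(T0*rel).as_euler('xyz')
print(cents(im,(50,100,60),(75,255,255)))
hub=cast(c0,316.5,300,.101); print('hub',hub)
a=[]
for u,v in [(336,263),(339,333)]:
    p=cast(c0,u,v,.101)-hub; a.append(np.arctan2(p[1],p[0]))
print(a,'cw diff',(a[0]-a[1]))
E
```

```text
[-0.52470063  0.45152451  0.05170349] [-3.26501245 -3.43441405  5.57931351]
[([312, 297, 8, 8, 55], [315.6, 300.5]), ([321, 309, 22, 27, 166], [331.2, 322.3])]
hub [ 0.6264416  -0.06229035  0.101     ]
[np.float64(2.2022603944641173), np.float64(0.025086200007933244)] cw diff 2.177174194456184
```

Request:
arm_command([
  [0,0,0,0,0,0],
  [0,0,0,0,0,0],
  [0,0,0,0,0,0],
  [0,0,0.012,0,0,0],
  [0,0,0.012,0,0,0],
  [0,0,0,0,0,0],
], fingers=0.3)

```text
t: 14.1
eef_pos: [0.5366, -0.0123, 0.1069]
ee_rot: [-3.14, 0.001, 1.063]
wrist_force: [0.1, 0.5, -0.5]
grip_width: 0.0596
```

Request:
arm_command([
  [0,0,0,0,0,0],
  [0,0,0,0,0,0],
  [0,0,0,0,0,0],
  [0,0,0,0,0,0],
  [0,0,0,0,0,0],
  [0,0,0,0,0,0],
], fingers=1)

```text
t: 14.7
eef_pos: [0.5367, -0.0131, 0.108]
ee_rot: [-3.141, 0.002, 1.063]
wrist_force: [-3.9, -4.1, 3.3]
grip_width: 0.0378
```

Request:
arm_command([
  [0,0,0,0,0,0.045],
  [0,0,0,0,0,0.045],
  [0,0,0,0,0,0.045],
  [0,0,0,0,0,0.045],
  [0,0,0,0,0,0.045],
  [0,0,0,0,0,0.045],
  [0,0,0,0,0,0.045],
  [0,0,0,0,0,0.045],
  [0,0,0,0,0,0.045],
  [0,0,0,0,0,0.045],
  [0,0,0,0,0,0],
  [0,0,0,0,0,0],
])

```text
t: 15.9
eef_pos: [0.5342, -0.014, 0.1079]
ee_rot: [3.137, 0.005, -0.351]
wrist_force: [-11.4, -7.1, 10.0]
grip_width: 0.038
```

```bash
python3 - <<'E'
from h import *
c,im=snap('side','s4.png');cw,iw=snap('wrist','w4.png'); print(ctrl.read_state()['moment'])
a=cv2.resize(im[170:225,315:385],(700,550),interpolation=2)
cv2.imwrite('pics/s4c.png',np.hstack([cv2.resize(a,(400,314)),cv2.resize(iw,(400,250),interpolation=3).copy() if 0 else cv2.copyMakeBorder(cv2.resize(iw,(400,250)),0,64,0,0,0)])[:,:,::-1])
for n,ang in [('0',2.19),('set',.025)]: print(n,proj(c,[.6255+.038*np.cos(ang),-.063+.038*np.sin(ang),.101]))
print('hub',proj(c,[.6255,-.063,.101]))
E
```

```text
[-0.99785758  1.58563844 -0.15102684]
0 (np.float64(339.51826661333854), np.float64(193.76764882575566))
set (np.float64(356.6816656049768), np.float64(189.6288599013608))
hub (np.float64(349.763729221709), np.float64(195.27220669439888))
```

View pics/s4c.png

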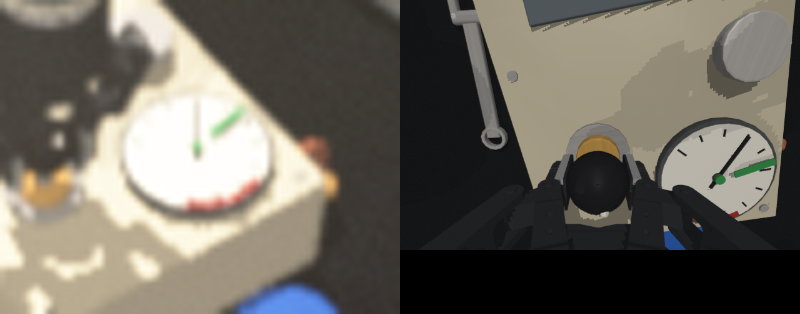

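```bash
cat >> h.py <<'E'
def dial(c,im,hubxy=(.6258,-.063)):
    # rectify plate plane z=.101 around hub: 0.25 mm per px
    k=.00025; P=[[-.05,-.05],[.05,-.05],[.05,.05],[-.05,.05]]
    src=np.float32([proj(c,[hubxy[0]+a,hubxy[1]+b,.101]) for a,b in P]); dst=np.float32([[(a+.05)/k,(.05-b)/k] for a,b in P])
    w=cv2.warpPerspective(im,cv2.getPerspectiveTransform(src,dst),(400,400)); h=cv2.cvtColor(w,cv2.COLOR_RGB2HSV)
    n,l,s,ce=cv2.connectedComponentsWithStats(cv2.inRange(h,(50,90,50),(80,255,255)))
    i=sorted(range(1,n),key=lambda j:-s[j][4])[:2]; i.sort(key=lambda j:np.hypot(*(ce[j]-200))); hub=ce[i[0]]; st=ce[i[1]]-hub
    m=cv2.inRange(h,(0,0,0),(179,255,70)); y,x=np.nonzero(m); d=np.c_[x,y]-hub; r=np.hypot(*d.T); f=(r>50)&(r<120)
    t=np.arctan2(-d[f,1],d[f,0]); z=np.exp(1j*t).mean()
    return w,hub,np.hypot(*st)*k,np.arctan2(-st[1],st[0]),np.angle(z),abs(z),f.sum()
E
python3 - <<'E'
from h import *
c=ctrl.calibration('wrist'); im=cv2.imread('pics/w4.png')[:,:,::-1].copy()
h=cast(c,510,288,.101); print(h)
r=dial(c,im); print(r[1:],'remaining',r[4]-r[3])
a=[np.arctan2(*(cast(c,u,v,.101)-h)[1::-1]) for u,v in [(558,218),(602,258)]]; print(a,a[0]-a[1])
E
```

```text
[ 0.62500548 -0.06549502  0.101     ]
(array([199.77574591, 208.90086622]), np.float64(0.029231051722973828), np.float64(0.04125512887490979), np.float64(-2.6227898254756212), np.float64(0.6163551120398051), np.int64(5912)) remaining -2.664044954350531
[np.float64(0.8203495129149588), np.float64(0.031466557084570405)] 0.7888829558303885
```

Request:
arm_command([
  [0,0,0,0,0,0.0418],
  [0,0,0,0,0,0.0418],
  [0,0,0,0,0,0.0418],
  [0,0,0,0,0,0.0418],
  [0,0,0,0,0,0.0418],
  [0,0,0,0,0,0.0418],
  [0,0,0,0,0,0],
  [0,0,0,0,0,0],
  [0,0,0,0,0,0],
])

```text
t: 16.9
eef_pos: [0.5331, -0.013, 0.1079]
ee_rot: [3.133, 0.003, -1.139]
wrist_force: [-15.0, -3.3, 13.0]
grip_width: 0.0378
```

```bash
python3 - <<'E'
from h import *
c,im=snap('wrist','w5.png'); r=dial(c,im); print(r[1:],'rem',r[4]-r[3])
cv2.imwrite('pics/w5c.png',np.hstack([cv2.copyMakeBorder(cv2.resize(im,(400,250)),0,150,0,0,0),r[0]])[:,:,::-1])
E
```

```text
(array([195.16683831, 204.36148301]), np.float64(0.02889977545459999), np.float64(0.04073873601073292), np.float64(nan), np.float64(nan), np.int64(0)) rem nanh.py:20: RuntimeWarning: Mean of empty slice.
  t=np.arctan2(-d[f,1],d[f,0]); z=np.exp(1j*t).mean()
  ret = ret.dtype.type(ret / rcount)
```

View pics/w5c.png

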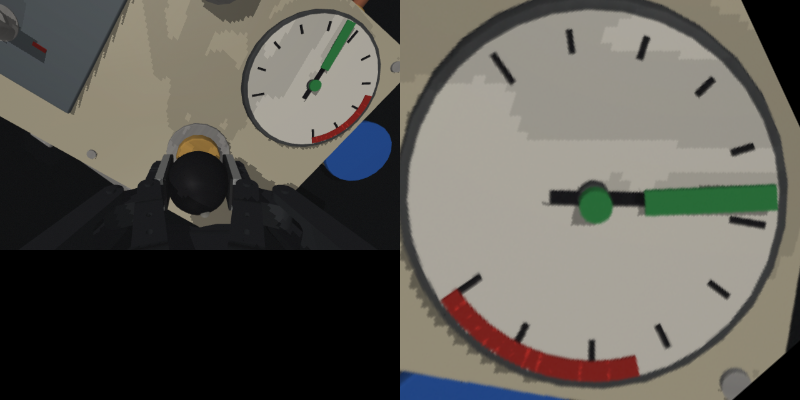

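The needle is under the green set hand: only its tail and inner part show, about 0.05 rad from the hand, against a tolerance of 0.158. I'll release and back off.

Request:
arm_command([
  [0,0,0,0,0,0],
  [0,0,0,0,0,0],
  [0,0,0,0,0,0],
  [0,0,0,0,0,0],
  [0,0,-0.1,0,0,0],
  [0,0,-0.12,0,0,0],
  [0,0,-0.12,0,0,0],
  [0,0,-0.12,0,0,0],
  [0,0,0,0,0,0],
  [0,0,0,0,0,0],
  [0,0,0,0,0,0],
], fingers=0)

```text
t: 18.05
eef_pos: [0.5364, -0.0123, 0.2214]
ee_rot: [3.14, 0.001, -1.138]
wrist_force: [0.5, 0.3, -0.1]
grip_width: 0.0856
```

```bash
python3 - <<'E'
from h import *
c,im=snap('wrist','w6.png'); r=dial(c,im); print(r[1:],ctrl.read_state()['wrist_force'])
cv2.imwrite('pics/w6c.png',np.hstack([cv2.copyMakeBorder(cv2.resize(im,(400,250)),0,150,0,0,0),r[0]])[:,:,::-1])
E
```

```text
(array([193.97042093, 199.62116041]), np.float64(0.028325145128894575), np.float64(0.03630657675277604), np.float64(nan), np.float64(nan), np.int64(0)) [-0.71820117  0.31896919 -0.13841826]h.py:20: RuntimeWarning: Mean of empty slice.
  t=np.arctan2(-d[f,1],d[f,0]); z=np.exp(1j*t).mean()
  ret = ret.dtype.type(ret / rcount)
```

View pics/w6c.png

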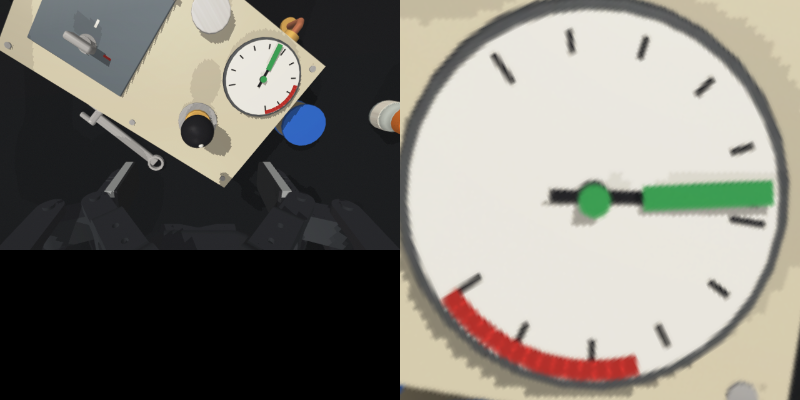

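The needle is still hidden under the green hand, the wing is still locked, and the gripper is clear of everything.

```bash
python3 -c "
from workcell import ctrl
print(ctrl.finish_job())"
```

```text
the job is handed in; nothing more can be done
None
```

I shut and locked the filter hatch, then set the regulator, and handed the job in at about 18 s of the 72 s limit. No verdict is reported.

1. **Hatch:** I pressed it down with closed fingers until it met its stop, at tip height 93.9 mm against the 94 mm expected.
2. **Stud:** I pushed it in about 8 mm and turned it 90° clockwise. After release, the picture shows the wing lying along the free edge over the red mark.
3. **Knob:** I turned it clockwise in two moves, about 126° in all. The needle is well short of the red arc.

**Last checks:**
- With the gripper open and clear, the needle lies under the green set hand. I estimate about 0.05 rad, or 2 mm at the tip, against the 6 mm limit.
- No thing on the bench looked disturbed in the pictures I viewed. I did not measure their positions, and the screwdriver, slide box and amber jar were not in the later views.

**What failed or disagreed:**
- My automatic needle reading failed: dark fingers were in the picture the first time, and the green hand covered the needle afterwards. I read the needle angle by eye from the flattened dial pictures instead.
- The ball grip read 37.8 mm for a 40 mm ball, even after I regripped about 7 mm lower. The needle still followed the gripper closely: 1.39 rad for 1.41 rad turned in the first move.

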